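# Fit the lens sleeve and wedge up the illuminator plate

## Robot

A 6-joint arm with a two-finger parallel gripper is mounted at the origin on the work surface. World frame = base frame: x ahead of the robot, y to its left, z up, the work surface at z = 0. Lengths are in mm, angles in rad, forces in N, time in s.
With the tool pointing down it reaches from about 350 to 1000 mm from the base axis. Payload 7.1 kg.
Tool frame: the origin (TCP) lies at the very end of the fingers, on their centre line; the grasp point (between the pads) lies 19 mm behind it (ctrl.pinch_z is the distance from the TCP to the grasp point, in mm); z points along the fingers, y is the line along which they close (so a half turn about z gives the same grasp; the last joint's range is limited). The gripper opens to 85 mm and grips with 20 to 120 N. Pads are 22 mm wide; open, the fingers measure 114 mm over their backs; the gripper's body (76 mm by 85 mm) begins 54 mm behind the grasp point. The pads swing forward as they close: fully open they stand 13 mm farther back than shut.
Start: joints at [1.114, 0.423, 1.63, -0, 1.089, -0.019], TCP at [264.935, 566.051, 231.319] pointing down, gripper open.
Joint ranges: [-3, 3], [-0.9, 2.11], [0.09, 2.58], [-1.31, 4.45], [0.11, 2.69], [-2.54, 2.54]. Speed limits (rad/s): [2.39, 2.39, 3.01, 3.14, 3.14, 3.14].

## Interface

Orientations are given as a rotation vector (axis times angle).
In Python, from workcell import ctrl gives the robot as it stands. Calls block until the motion is done:
- ctrl.movep(position, orientation): joint-space move of the TCP to a pose.
- ctrl.line_to(position, rot=None, speed=150, f_stop=None): straight line of the TCP; rot=None keeps the orientation; speed is the mean speed in mm/s. With f_stop (N) it stops when the force on the tool has changed by that much, and returns True; else False.
- ctrl.set_joints(angles): joint-space move.
- ctrl.grip(opening, f_grip=None): finger opening in mm; f_grip is the grip in N (None keeps the last); returns when the fingers have stopped.
- ctrl.hold(seconds).
- ctrl.solve_ik(position, orientation): joint angles nearest the present ones, or None.
- ctrl.read_camera(name): name is "scene" or "side" or "wrist"; returns a dict with "image" (384x512x3 uint8, red, green, blue), "mtx" (3x3 intrinsics, pixels), "world_from_camera" (4x4, takes a point from camera to world coordinates); the wrist camera has in their place "hand_eye" (4x4, takes a point from camera to tool coordinates, whose origin is the TCP and whose axes are the flange's). Camera axes: x right, y down, z forward; pixel columns grow to the right and rows downward; lengths in mm; the calibration is good to about 2 mm. The wrist camera is an equidistant fisheye: a pixel r from the principal point sees the ray r / f radians off the axis. A picture is of the moment at which its call begins: read the wrist's pose just before it. There is no depth.
A pose or a line that the arm cannot do raises ctrl.Unreachable and nothing moves.
- ctrl.hand_in(): hands the job in; it is judged then, once.
Readings, each from a call of its own:
- ctrl.read_t(): time.
- ctrl.read_joint_positions(): joint angles.
- ctrl.read_qd(): joint speeds.
- ctrl.read_tau(): joint torques, N m.
- ctrl.read_tool_pos(): TCP position.
- ctrl.read_eef_rot(): TCP orientation.
- ctrl.read_wrist_force(): force on the tool from outside, world axes, zero at the start.
- ctrl.read_ft_torque(): the same for the moment, N m.
- ctrl.read_gripper_width(): finger opening in mm.
- ctrl.read_gripper_force(): force on a finger pad.
Only numpy, scipy, OpenCV 4.12 (cv2) and the standard library are available. Lean on these libraries where they do the work, as an engineer would, in place of code of your own. Each camera call takes 0.05 s, during which the arm holds its last target. There are 200 camera calls.

## Task

On the microscope's illuminator unit, first push the loose lens sleeve all the way down onto the round port of the hinged black plate and let go of it. Then slide the grey levelling wedge along the desk, tip first, under the middle of the plate's free edge until that edge just lifts off the metal foot (about 4 mm clear, not higher than 6), and finish there still holding the wedge flat on the desk, with only the wedge carrying the plate. Leave the jar, the dish and the eyepiece where they are.

Things in the scene. Friction and masses are not known exactly. Their poses are not given: they have to be found in the camera images.
- foot: Fixed aluminium foot under the black plate: U-shaped, 160 mm long (x), 120 mm wide (y), 16 mm high. Origin: centre of its underside. Two 20 mm wide side rails along x; between them an 80 mm wide channel (desk is its floor), open at the -x end (the mouth, facing roughly to world -y), closed from x = +50 mm by a bar. The plate on top is hinged at +x. The wedge goes in at the mouth, towards +x.
- plate (a joint): Angle (rad) of the black plate: 0 = lying on the foot, grows as its free edge rises; only its weight (about 0.55 kg) holds it down. 120 mm wide, 10 mm thick: at 0 underside 16 mm, top 26 mm above the desk. Hinge line along the foot's y at foot x = +70 mm, z = 16 mm; free edge 150 mm from it at foot x = -80 mm, flush with the rail ends: 0.01 rad lifts it 1.5 mm.
- port (a point): Foot of the round steel port (spigot) on the plate's top face, at foot x = +5 mm, y = 0, 26 mm above the desk when the plate lies down. z axis along the port, up. The port is 30 mm in diameter and stands 23 mm up, its top 5 mm tapered to 23 mm in diameter.
- lip (a point): Middle of the lower edge of the plate's free end: foot x = -80 mm, y = 0, 16 mm above the desk when the plate lies on the foot; it rises with the plate.
- sleeve: Aluminium lens sleeve: plain tube, 44 mm outside diameter, 33 mm bore, 50 mm long, about 0.11 kg, open at both ends, standing on the desk. Origin: centre of its lower end; z along its axis. Either end fits.
- wedge: Grey plastic wedge, 120 mm long (x), about 0.14 kg. Origin: centre of its flat underside. Ramp 40 mm wide, 90 mm long, 5 mm high at the tip (x = +60 mm), rising 1 in 5 to 23 mm at x = -30 mm. Behind it, x = -30 to -60 mm, an upright handle block 30 mm (x) by 36 mm (y), 48 mm high. The ramp is 16 mm high 55 mm from the tip, 20 mm high 75 mm from the tip.
- wedge_tip (a point): Middle of the wedge's tip at the underside (wedge x = +60 mm).
- jar: Bystander: glass jar with a blue cap, 60 mm diameter, 80 mm high. Origin: centre of its underside.
- dish: Bystander: flat round lab dish, 94 mm diameter, 16 mm high. Origin: centre of its underside.
- eyepiece: Bystander: small spare eyepiece standing upright, 36 mm diameter, 49 mm high, steel below and black above. Origin: centre of its underside.

How it is judged (in metres and radians):
On the way:
1. the sleeve is fully down on the port and let go, the plate lying on the foot (z of sleeve in the frame of port between -0.004 and 0.003 m and distance between sleeve and port below 0.005 m and angle between the z axis of sleeve and the z axis of port, either way round below 0.08 rad and contact force between the fingers and sleeve below 0.1 N and value of joint plate below 0.006 rad), for 0.2 s.
At the end, for the whole second after the job is handed in: Free edge 1.2 to 6.3 mm up (0.008-0.042 rad) on the wedge; wedge flat on the desk, tip over 50 mm in and within 25 mm of mid-channel, at rest, held (over 1 N); robot off foot, plate and sleeve; sleeve within 3 mm of fully down, centred to 5 mm, 0.08 rad; bystanders within 30 mm (z of sleeve in the frame of port between -0.004 and 0.003 m and distance between sleeve and port below 0.005 m and angle between the z axis of sleeve and the z axis of port, either way round below 0.08 rad and value of joint plate between 0.008 and 0.042 rad and contact force between wedge and foot above 0.5 N and contact force between the fingers and wedge above 1 N and contact force between each of the arm, the fingers and foot below 0.3 N and contact force between the fingers and sleeve below 0.3 N and height (world z) of wedge below 0.004 m and angle between wedge's own z axis and vertical below 0.06 rad and x of wedge_tip in the frame of foot above -0.03 m and y of wedge_tip in the frame of foot between -0.025 and 0.025 m and linear speed of wedge below 0.01 m/s and not (distance of jar from where it was at the start of the episode above 0.03 m) and not (distance of dish from where it was at the start of the episode above 0.03 m) and not (distance of eyepiece from where it was at the start of the episode above 0.03 m)); the arm keeps its last pose, push and grip.
It fails at once if the jar, the dish or the eyepiece is pushed more than 30 mm away or the jar tipped over (distance of any of jar, dish, eyepiece from where it was at the start of the episode above 0.03 m or angle between jar's own z axis and vertical above 0.4 rad).
It also fails if it takes over 64 s, if anything falls off the work surface, if the arm or the gripper's body presses on something with over 40 N, if the wrist force passes 120 N, or if a joint passes its speed limit or range.

## Working session

There is one attempt and no reset: what is moved stays moved. The work goes in short steps, each a Python script; the robot and the scene stay as the last script left them, time stands still between calls to the robot, and variables do not carry over. Pictures are saved under pics/ and viewed, at most 10 in all, crops included, and the job is handed in when it is done.

```bash
mkdir -p pics; ls
python3 - <<'E'
from workcell import ctrl
import cv2,numpy as np
np.set_printoptions(suppress=True,precision=3)
for n in("scene","side"):
    r=ctrl.read_camera(n); cv2.imwrite(f"pics/{n}0.png",r["image"][:,:,::-1]); print(n,r["mtx"],r["world_from_camera"])
    np.savez(f"pics/{n}.npz",**r)
r=ctrl.read_camera("wrist");print(r["mtx"],r["hand_eye"]);np.savez("pics/wrist.npz",**r)
ims=[cv2.imread(f"pics/{n}0.png") for n in("scene","side")]
cv2.imwrite("pics/w0.png",r["image"][:,:,::-1])
print(ctrl.read_tool_pos(),ctrl.read_eef_rot(),ctrl.read_t())
E
```

```text
pics
scene [[426.126   0.    245.807]
 [  0.    426.126 188.228]
 [  0.      0.      1.   ]] [[  -0.356    0.63    -0.69  1320.249]
 [   0.934    0.225   -0.277  327.549]
 [  -0.019   -0.743   -0.669  752.694]
 [   0.       0.       0.       1.   ]]
side [[401.086   0.    256.448]
 [  0.    401.086 194.219]
 [  0.      0.      1.   ]] [[ -0.994  -0.03    0.106 526.128]
 [ -0.108   0.479  -0.871 902.704]
 [ -0.025  -0.877  -0.479 535.913]
 [  0.      0.      0.      1.   ]]
[[297.319   0.    255.813]
 [  0.    297.319 191.956]
 [  0.      0.      1.   ]] [[   0.      -0.952   -0.305   77.374]
 [   1.       0.001   -0.001   -0.997]
 [   0.001   -0.305    0.952 -143.273]
 [   0.       0.       0.       1.   ]]
[264.749 565.679 230.703] [-0.682 -3.066  0.002] 0.15
```

Run:
```python
import cv2
for n in("scene","side"):
    cv2.imwrite(f"pics/{n}1.png",cv2.resize(cv2.imread(f"pics/{n}0.png"),(800,600),interpolation=cv2.INTER_CUBIC))
```

```text
(no output)
```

View pics/scene1.png

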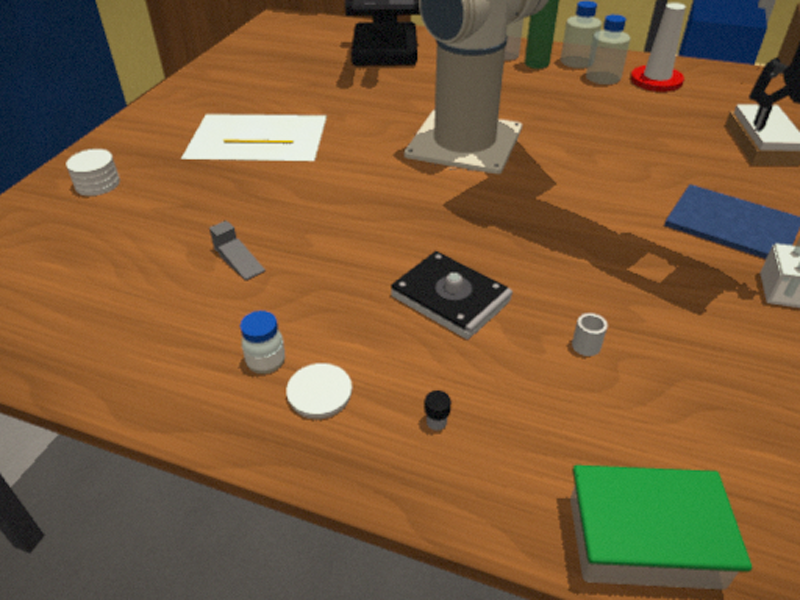

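View pics/side1.png

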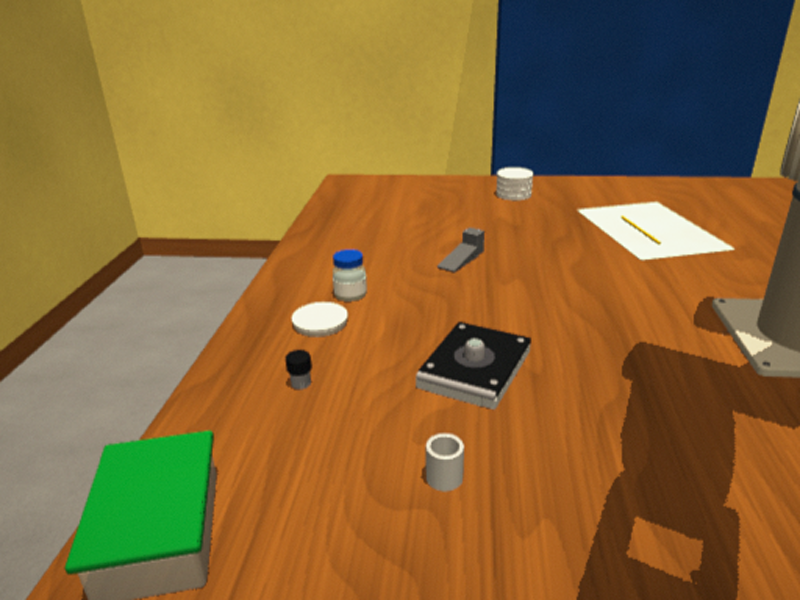

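Scene view (800×600): the sleeve's top is at about (591,323), the port base at (454,287), the wedge tip corners at (245,277) and (264,269), and the handle top at (222,228). Side view: the sleeve's top is at (445,445), the port base at (474,356), the handle top at (473,233), and the jar, dish and eyepiece sit to the left.

```bash
cat > h.py <<'E'
import numpy as np,cv2
from scipy.spatial.transform import Rotation as R
np.set_printoptions(suppress=True,precision=1)
def plane(c,p,z,s=1/1.5625):
    d=np.load(f"pics/{c}.npz");K=d["mtx"];T=d["world_from_camera"]
    r=T[:3,:3]@np.linalg.solve(K,[p[0]*s,p[1]*s,1]);o=T[:3,3];return o+r*(z-o[2])/r[2]
def fish(d,pos,rot,px,z):
    """wrist pixel -> world at height z"""
    K=d["mtx"];u=(np.array(px,float)-K[:2,2])/K[0,0];t=np.hypot(*u)
    ray=np.r_[u/max(t,1e-9)*np.sin(t),np.cos(t)];H=d["hand_eye"];Q=R.from_rotvec(rot).as_matrix()
    o=pos+Q@H[:3,3];r=Q@H[:3,:3]@ray;return o+r*(z-o[2])/r[2]
def down(yaw):  # tool y (closing line) at world angle yaw, z down
    y=np.array([np.cos(yaw),np.sin(yaw),0]);z=np.array([0,0,-1.]);x=np.cross(y,z)
    return R.from_matrix(np.c_[x,y,z]).as_rotvec()
E
python3 - <<'E'
from h import *
for c,L in dict(scene=dict(sleeve=((591,323),50),port=((454,287),26),c1=((436,254),26),c2=((511,292),26),c3=((467,330),26),c4=((392,290),26),tipL=((245,277),5),tipR=((264,269),5),hand=((222,229),48),jar=((260,325),80),dish=((319,388),16),eye=((437,400),49)),
 side=dict(sleeve=((445,445),50),port=((474,356),26),c1=((530,340),26),c2=((495,400),26),c3=((418,376),26),c4=((462,324),26),tipL=((438,268),5),tipR=((455,271),5),hand=((473,233),48),jar=((348,257),80),dish=((320,317),16),eye=((298,360),49))).items():
  for k,(p,z) in L.items(): print(c,k,plane(c,p,z))
E
```

```text
scene sleeve [552. 351.  50.]
scene port [515.7 129.4  26. ]
scene c1 [442.6  75.3  26. ]
scene c2 [496.5 220.1  26. ]
scene c3 [604.9 176.3  26. ]
scene c4 [557.   35.8  26. ]
scene tipL [ 588.8 -225.2    5. ]
scene tipR [ 558.4 -204.4    5. ]
scene hand [ 528.2 -298.9   48. ]
scene jar [748.9 -95.6  80. ]
scene dish [779.8   6.7  16. ]
scene eye [768.9 179.   49. ]
side sleeve [547.1 351.6  50. ]
side port [514.8 128.9  26. ]
side c1 [430.6  78.9  26. ]
side c2 [486.7 231.8  26. ]
side c3 [592.3 185.1  26. ]
side c4 [534.4  37.9  26. ]
side tipL [ 586.4 -210.9    5. ]
side tipR [ 552.8 -199.3    5. ]
side hand [ 520.  -289.4   48. ]
side jar [738.7 -89.7  80. ]
side dish [771.6  13.6  16. ]
side eye [760.2 191.3  49. ]
```

View pics/w0.png

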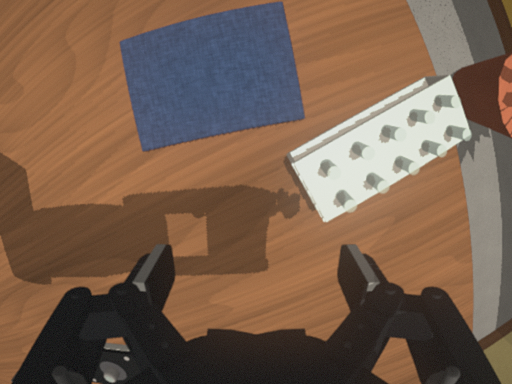

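Run:
```python
from workcell import ctrl
from h import *
print(R.from_rotvec(ctrl.read_eef_rot()).as_matrix()[:,1])
for yaw in(-20,160):
  for p in((549,351,180),(515,129,180),(571,-240,200)):
    q=ctrl.solve_ik(p,down(np.radians(yaw)));print(yaw,p,None if q is None else np.array(q))
```

```text
[ 0.4  0.9 -0. ]
-20 (549, 351, 180) [ 0.6  0.5  1.6 -0.   1.   0.9]
-20 (515, 129, 180) [ 0.2  0.4  1.9 -0.   0.9  0.6]
-20 (571, -240, 200) [-0.4  0.5  1.7 -0.   1.  -0.1]
160 (549, 351, 180) [ 0.6  0.5  1.6 -0.   1.  -2.2]
160 (515, 129, 180) None
160 (571, -240, 200) None
```

Run:
```python
from workcell import ctrl
from h import *
Q=down(np.radians(-20))
for n,p in(("wedge",(560,-245,200)),("port",(515,120,180)),("sleeve",(549,351,180))):
    ctrl.movep(p,Q);ctrl.hold(.15)
    pos,rot=ctrl.read_tool_pos(),ctrl.read_eef_rot();r=ctrl.read_camera("wrist")
    np.savez(f"pics/v_{n}.npz",pos=pos,rot=rot,**r)
    im=r["image"][:,:,::-1];cv2.imwrite(f"pics/v_{n}.png",im)
    print(n,pos,ctrl.read_t())
ims=[np.load(f"pics/v_{n}.npz")["image"][0:260,100:400,::-1] for n in("wedge","port")]
cv2.imwrite("pics/a.png",cv2.resize(ims[0],None,fx=2.3,fy=2.3,interpolation=cv2.INTER_CUBIC))
cv2.imwrite("pics/b.png",cv2.resize(ims[1],None,fx=2.3,fy=2.3,interpolation=cv2.INTER_CUBIC))
s=np.load("pics/v_sleeve.npz")["image"][60:260,156:356,::-1]
cv2.imwrite("pics/c.png",cv2.resize(s,None,fx=3,fy=3,interpolation=cv2.INTER_CUBIC))
```

```text
wedge [ 560.3 -244.4  200. ] 3.375
port [515.5 119.1 180.1] 4.95
sleeve [549.3 349.2 180.1] 6.075
```

View pics/a.png

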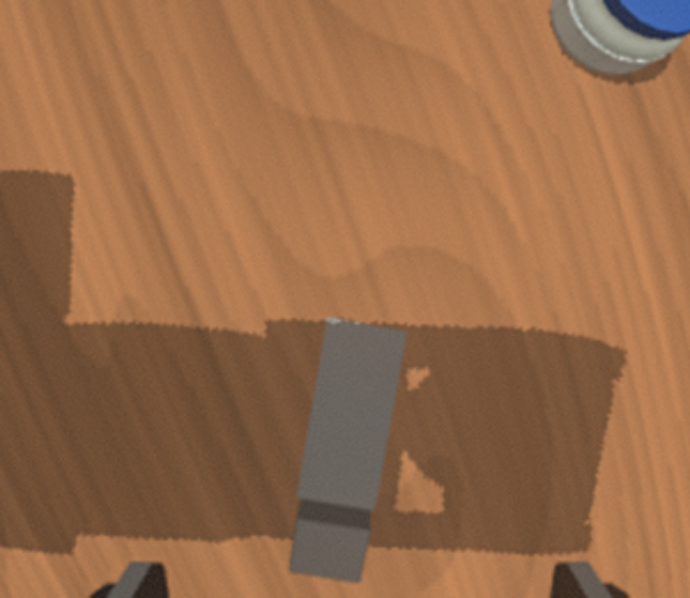

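View pics/b.png

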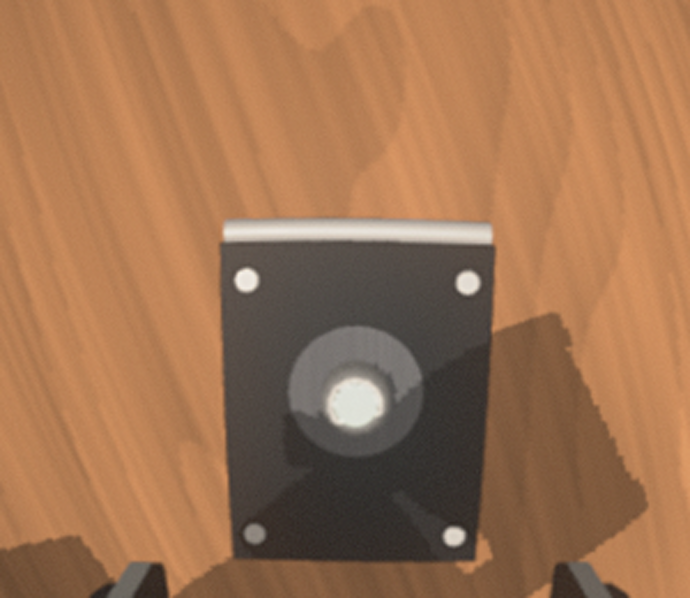

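View pics/c.png

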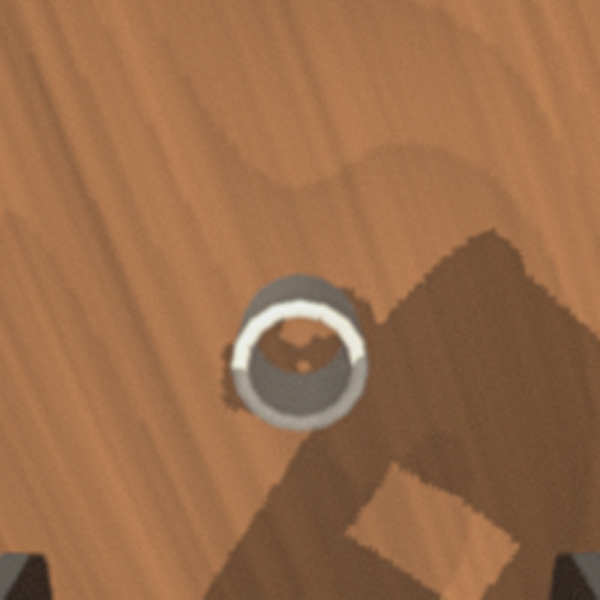

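The wedge crop shows the tip corners at (327,321) and (404,331), and the handle top between (297,515) and (359,580). The plate crop has the port top at (355,403), the disc at (356,391), and the plate corners at (222,243), (494,245), (234,558) and (475,560). In the sleeve crop the rim centre is at (299.5,365).

Run:
```python
from h import *
def go(n,pts,s,ox,oy):
    d=np.load(f"pics/v_{n}.npz");o={}
    for k,(u,v,z) in pts.items():
        o[k]=fish(d,d["pos"],d["rot"],(ox+(u+.5)/s-.5,oy+(v+.5)/s-.5),z);print(n,k,o[k])
    return o
w=go("wedge",dict(tl=(327,321,5),tr=(404,331,5),h1=(297,519,48),h2=(370,527,48),h3=(359,580,48),h4=(291,572,48)),2.3,100,0)
p=go("port",dict(top=(355,403,49),disc=(356,391.5,26),a=(222,243,26),b=(494,245,26),c=(234,558,26),d=(475,560,26),r1=(246,280,26),r2=(468,283,26),r3=(254,534,26),r4=(454,537,26)),2.3,100,0)
s=go("sleeve",dict(rim=(299.5,365,50),l=(232,365,50),r=(367,365,50)),3,156,60)
a=lambda v:np.degrees(np.arctan2(v[1],v[0]))
h=(w["h1"]+w["h2"]+w["h3"]+w["h4"])/4;t=(w["tl"]+w["tr"])/2
print("wedge",h,t,a(t-h),np.hypot(*(t-h)[:2]),"across",a(w["tr"]-w["tl"])+90,np.linalg.norm(w["tr"]-w["tl"]),np.linalg.norm(w["h3"]-w["h4"]))
f=(p["c"]+p["d"])/2;g=(p["a"]+p["b"])/2
print("foot",f,g,a(g-f),np.linalg.norm(g-f),a(p["d"]-p["c"])+90,np.linalg.norm(p["d"]-p["c"]),"rivets",a(p["r1"]+p["r2"]-p["r3"]-p["r4"]),a(p["r4"]-p["r3"])+90,a(p["r2"]-p["r1"])+90, np.linalg.norm(p["b"]-p["a"]))
```

```text
wedge tl [ 556.6 -209.5    5. ]
wedge tr [ 590.9 -227.3    5. ]
wedge h1 [ 514.  -287.4   48. ]
wedge h2 [ 545.2 -303.    48. ]
wedge h3 [ 530.4 -328.4   48. ]
wedge h4 [ 500.5 -313.    48. ]
port top [516.5 125.   49. ]
port disc [516.6 124.3  26. ]
port a [485.  207.2  26. ]
port b [595.6 165.8  26. ]
port c [431.1  66.3  26. ]
port d [542.5  24.5  26. ]
port r1 [488.9 188.1  26. ]
port r2 [579.3 153.6  26. ]
port r3 [445.9  75.1  26. ]
port r4 [536.4  40.4  26. ]
sleeve rim [549.4 348.9  50. ]
sleeve l [529.2 356.3  50. ]
sleeve r [569.6 341.5  50. ]
wedge [ 522.5 -307.9   48. ] [ 573.8 -218.4    5. ] 60.21035334922066 103.13128665822839 across 62.62513096397096 38.66708817029584 33.65979436665196
foot [486.8  45.4  26. ] [540.3 186.5  26. ] 69.24567769058288 150.97145325492843 69.4274702008522 118.98113601040035 rivets 69.19678412956601 69.00491149264886 69.11583582141229 118.13223891305688
```

Run:
```python
from workcell import ctrl
from h import *
Q=down(np.radians(-20.8))
ctrl.movep((549.4,348.9,80),Q)
ctrl.line_to((549.4,348.9,14),speed=120,f_stop=15)
ctrl.grip(30,30);print(ctrl.read_gripper_width(),ctrl.read_gripper_force(),ctrl.read_tool_pos())
ctrl.line_to((549.4,348.9,90),speed=150)
pos=np.array(ctrl.read_tool_pos());print(pos)
ctrl.line_to((516.5,124.7,90),speed=200);ctrl.hold(.2)
r=ctrl.read_camera("wrist");print(ctrl.read_tool_pos(),ctrl.read_wrist_force(),ctrl.read_t())
cv2.imwrite("pics/d.png",cv2.resize(r["image"][130:384,106:406,::-1],None,fx=2.3,fy=2.3,interpolation=cv2.INTER_CUBIC))
```

```text
44.0176957979148 30.267164558172226 [549.8 349.2  14.9]
[548.9 348.6  89.5]
[516.6 125.3  90. ] [ 0.8  0.4 -1.2] 9.9167
```

View pics/d.png

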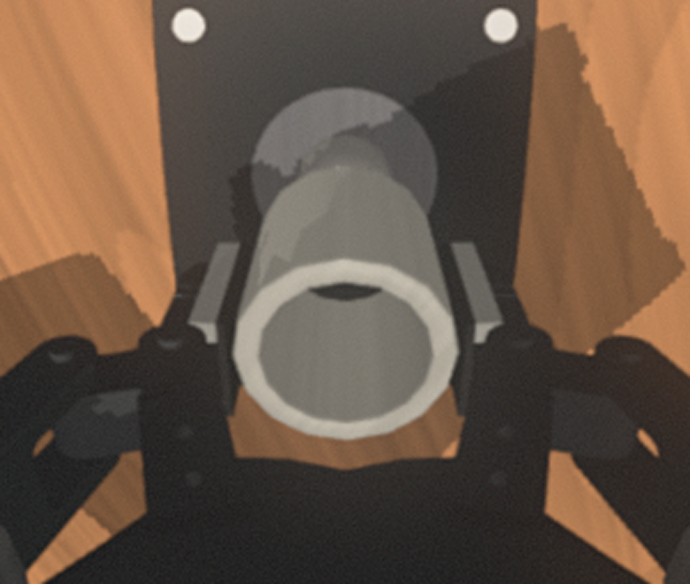

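The sleeve is held upright. Its rim centre is at about (346,349) and the port disc behind it is centred at about (345,168), so they line up laterally. I'll lower it with a force guard.

Run:
```python
from workcell import ctrl
from h import *
d=np.load("pics/v_sleeve.npz");pos=np.array([516.6,125.3,90.]);rot=ctrl.read_eef_rot()
c=lambda u,v,z:fish(d,pos,rot,(106+(u+.5)/2.3-.5,130+(v+.5)/2.3-.5),z)
print("rim",c(346,349,125),"disc l r",c(252,168,26),c(438,168,26),"disc top",c(345,87,26))
s=ctrl.line_to((516.5,124.7,68),speed=100,f_stop=10);print(s)
s=ctrl.line_to((516.5,124.7,41),speed=40,f_stop=12);print(s,ctrl.read_tool_pos(),ctrl.read_wrist_force(),ctrl.read_t())
```

```text
rim [517.6 126.  125. ] disc l r [489.5 137.6  26. ] [545.9 116.3  26. ] disc top [527.2 152.   26. ]
False
True [516.  124.6  40.9] [-1.9 -0.2  8. ] 10.9667
```

Run:
```python
from workcell import ctrl
from h import *
p=np.array(ctrl.read_tool_pos())
print(ctrl.line_to(p-[0,0,2],speed=20,f_stop=20),ctrl.read_tool_pos(),ctrl.read_wrist_force())
ctrl.grip(75);ctrl.hold(.3)
p=np.array(ctrl.read_tool_pos());print(p,ctrl.read_wrist_force())
ctrl.line_to((p[0],p[1],120),speed=150)
Q=down(np.radians(-20.8));ctrl.movep((516,115,190),Q);ctrl.hold(.15)
pos,rot=ctrl.read_tool_pos(),ctrl.read_eef_rot();r=ctrl.read_camera("wrist");print(pos,ctrl.read_t())
np.savez("pics/v2.npz",pos=pos,rot=rot,**r)
cv2.imwrite("pics/e.png",cv2.resize(r["image"][60:270,130:380,::-1],None,fx=2.8,fy=2.8,interpolation=cv2.INTER_CUBIC))
```

```text
False [516.  124.6  40.4] [-7.6 -1.6 23. ]
[516.  124.6  38.8] [ 0.1 -0.  -0.5]
[514.7 114.8 188.2] 13.2
```

View pics/e.png

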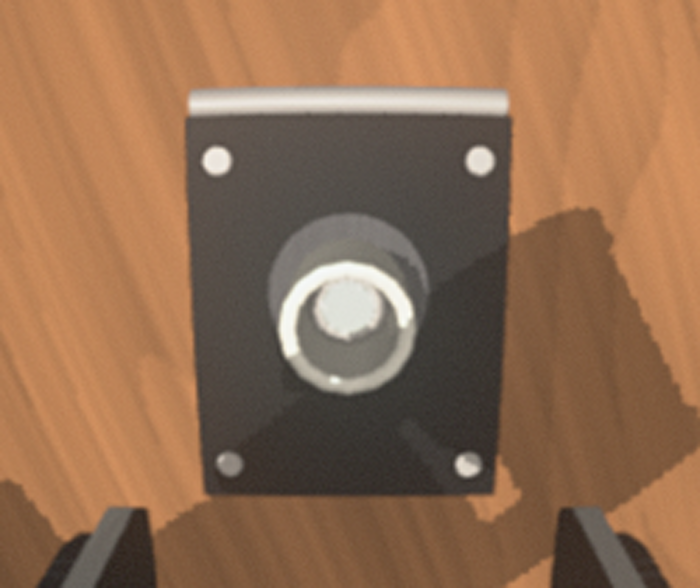

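The sleeve is seated: its rim is concentric around the port at about (347,328), and the plate is undisturbed. Next is the wedge: I'll grip the handle, slide it to just before the mouth and check.

Run:
```python
from workcell import ctrl
from h import *
Qw=down(np.radians(61.5-90))
h=np.array([522.5,-307.9])
ctrl.movep((*h,110),Qw)
print(ctrl.line_to((*h,8),speed=120,f_stop=15))
ctrl.grip(20,60);print(ctrl.read_gripper_width(),ctrl.read_gripper_force(),ctrl.read_tool_pos(),ctrl.read_wrist_force())
a=np.radians(69.2);d=np.array([np.cos(a),np.sin(a)]);lip=np.array([486.4,45.3])
Q=down(a-np.pi/2)
p=lip+d*(-40-105)
print(ctrl.line_to((*p,8),rot=Q,speed=120,f_stop=25))
p=lip+d*(-12-105)
print(ctrl.line_to((*p,8),speed=60,f_stop=20));ctrl.hold(.2)
pos,rot=ctrl.read_tool_pos(),ctrl.read_eef_rot();r=ctrl.read_camera("wrist");print(pos,p,ctrl.read_wrist_force(),ctrl.read_t())
np.savez("pics/v3.npz",pos=pos,rot=rot,**r)
cv2.imwrite("pics/f.png",cv2.resize(r["image"][0:210,130:380,::-1],None,fx=2.8,fy=2.8,interpolation=cv2.INTER_CUBIC))
```

```text
False
35.31101761877203 60.53553342819214 [ 523.  -308.3    8.8] [-0.4 -0.4  6.6]
False
False
[445.3 -63.8   8.8] [444.9 -64.1] [-0.8  2.8 14. ] 19.1917
```

View pics/f.png

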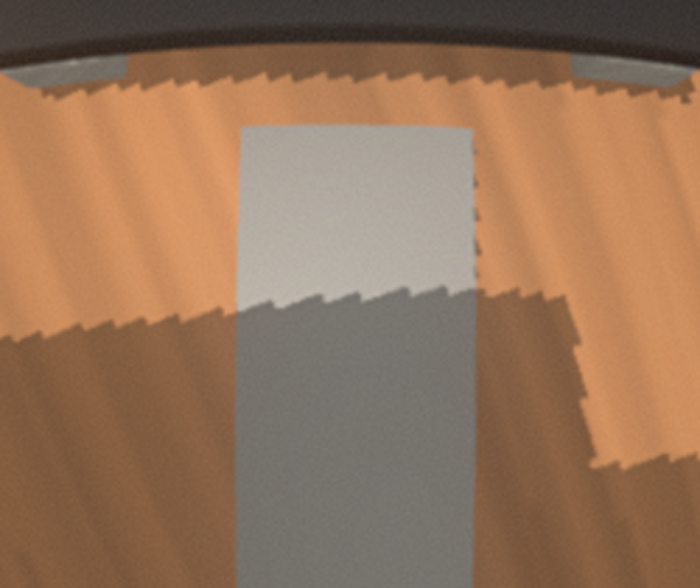

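The wedge is straight. The tip edge is at y≈126 with its centre at x≈356, the plate's lower edge is at y≈43, and the rail inner edges are at x≈127 and 570, so the wedge is nearly centred.

Run:
```python
from h import *
d=np.load("pics/v3.npz");a=np.radians(69.2);F=np.array([[np.cos(a),np.sin(a)],[-np.sin(a),np.cos(a)]]);lip=np.array([486.4,45.3])
for k,(u,v,z) in dict(tip=(356.5,126,5),lip=(350,43,16),railL=(127,70,10),railR=(570,68,10),tl=(241,127,5),tr=(472,127,5)).items():
    p=fish(d,d["pos"],d["rot"],(130+(u+.5)/2.8-.5,(v+.5)/2.8-.5),z);print(k,p,F@(p[:2]-lip))
print(F@(d["pos"][:2]-lip))
```

```text
tip [483.4  33.4   5. ] [-12.1  -1.4]
lip [486.8  45.3  16. ] [ 0.2 -0.3]
railL [450.6  57.8  10. ] [-1.1 37.9]
railR [521.6  31.1  10. ] [ -0.8 -37.9]
tl [464.8  40.8   5. ] [-11.9  18.6]
tr [502.3  26.6   5. ] [-11.8 -21.5]
[-116.6   -0.4]
```

Run:
```python
from workcell import ctrl
from h import *
a=np.radians(69.2);d=np.array([np.cos(a),np.sin(a)]);n=np.array([-d[1],d[0]]);lip=np.array([486.4,45.3])
F=np.array([d,n])
for s,v in((50,60),(75,20)):
    p=lip+d*(s-104.4)+n*.5
    print(ctrl.line_to((*p,8),speed=v,f_stop=30));ctrl.hold(.3)
    q=np.array(ctrl.read_tool_pos());print(s,F@(q[:2]-lip)+[104.4,0],q,np.array(ctrl.read_wrist_force()),ctrl.read_gripper_width())
pos,rot=ctrl.read_tool_pos(),ctrl.read_eef_rot();r=ctrl.read_camera("wrist");np.savez("pics/v4.npz",pos=pos,rot=rot,**r)
A=cv2.resize(r["image"][60:260,131:381,::-1],(400,320),interpolation=cv2.INTER_CUBIC)
s=ctrl.read_camera("side")["image"][:,:,::-1];B=cv2.resize(s[185:285,240:365],(400,320),interpolation=cv2.INTER_CUBIC)
cv2.imwrite("pics/g.png",np.hstack([A,B]));print(ctrl.read_t())
```

```text
False
50 [50.   0.4] [466.7  -5.4   8.8] [-1.8 -2.6 14.6] 35.479974323418105
False
75 [74.   0.8] [474.8  17.2   8.8] [-4.2 -9.6 16.7] 35.3497537516088
22.4833
```

View pics/g.png

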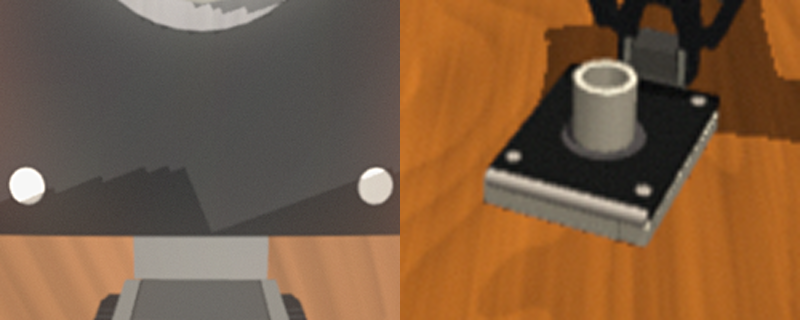

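The left view has the plate edge at y≈236 over the ramp, with the handle's front top edge at y≈280. The right view shows the sleeve standing on the plate. A quick check for slip in the grip.

Run:
```python
from h import *
d=np.load("pics/v4.npz");a=np.radians(69.2);F=np.array([[np.cos(a),np.sin(a)],[-np.sin(a),np.cos(a)]]);lip=np.array([486.4,45.3])
c=lambda u,v,z:F@(fish(d,d["pos"],d["rot"],(131+(u+.5)/1.6-.5,60+(v+.5)/1.6-.5),z)[:2]-lip)
print("handle front top (exp -16)",c(200,280,48)," plate edge",[(z,c(200,236,z)) for z in(26,30,32)])
# plate height from rivet spacing (true 96.8 mm measured at rest)
for z in(28,29,30,31,32): print(z,np.linalg.norm(c(27,186,z)-c(375,186,z)))
```

```text
handle front top (exp -16) [-4.3  0.3]  plate edge [(26, array([-1.2,  0.3])), (30, array([0.3, 0.3])), (32, array([1.1, 0.3]))]
28 98.09072027724069
29 97.29941979987801
30 96.50811932251547
31 95.71681884515283
32 94.92551836779032
```

The 280 edge fits the foot of the handle face (z=23, x≈-16), so the wedge hasn't slipped. The plate edge and rivet spacing both put the plate top at about 30 mm, a lift of about 4 mm.

```bash
python3 -c "
from workcell import ctrl
print(ctrl.read_wrist_force(),ctrl.read_gripper_force(),ctrl.read_t());print(ctrl.hand_in())"
```

```text
[ -4.05387889 -10.05962994  15.04771894] 61.831562519073486 22.4833
the job is handed in; nothing more can be done
None
```

I handed the job in at 22.5 s; the verdict was not returned. The sleeve is fully down on the port and released, and the wedge is held flat about 74 mm under the plate's free edge. By camera estimate that lifts the edge about 4 mm; the jar, dish and eyepiece were not approached.

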